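# Tug-check the parts cases and snap the loose catch

### The arm

A 6-joint arm with a two-finger parallel gripper is mounted at the origin on the work surface. World frame = base frame: x ahead of the robot, y to its left, z up, the work surface at z = 0. Lengths are in m, angles in rad, forces in N, time in s.
With the tool pointing down it reaches from about 0.375 to 0.925 m from the base axis. Payload 5.7 kg.
Tool frame: the origin (TCP) lies midway between the tips of the shut fingers; the grasp point (between the pads) lies 19 mm behind it; z points along the fingers, y is the line along which they close (so a half turn about z gives the same grasp; the last joint's range is limited). The gripper opens to 88 mm and grips with 3 to 60 N. Pads are 20 mm wide; open, the fingers measure 115 mm over their backs; the gripper's body (75 mm by 178 mm) begins 61 mm behind the grasp point.
Start: joints at [1.223, 0.359, 1.51, -0, 1.272, -0.115], TCP at [0.138, 0.584, 0.19] pointing down, gripper open.
Joint ranges: [-2.97, 2.97], [-1.01, 2.36], [0.21, 2.38], [-0.96, 4.11], [0.2, 2.71], [-2.98, 2.98]. Speed limits (rad/s): [2.39, 2.39, 3.14, 3.14, 3.14, 3.14].

### API

Orientations are given as a unit quaternion [x, y, z, w].
In Python, from bench import move_ptp, servo_line, goto_joints, move_gripper, sleep, inverse_kinematics, capture, PlanningError, close_job, spot_in, silhouettes, current_clock, current_joint_pos, current_qvel, current_joint_torque, current_position, current_orientation, current_force, current_torque, current_finger_gap, current_grip_force gives the robot as it stands. Calls block until the motion is done:
- move_ptp(position, orientation): joint-space move of the TCP to a pose.
- servo_line(position, orientation=None, rate=0.15, contact_N=None): straight line of the TCP; orientation=None keeps the orientation; rate is the mean speed in m/s. With contact_N (N) it stops when the force on the tool has changed by that much, and returns True; else False.
- goto_joints(angles): joint-space move.
- move_gripper(opening): finger opening in m; the grip force is fixed at half the most; returns when the fingers have stopped.
- sleep(seconds).
- inverse_kinematics(position, orientation): joint angles nearest the present ones, or None.
- capture(name): name is "side" or "top" or "wrist"; returns a dict with "image" (400x640x3 uint8, blue, green, red), "range_z" (400x640 float32, m along the optical axis (not along the pixel's ray), 0 where there is no reading), "intrinsics" (3x3 intrinsics, pixels), "k1" (the pictures are not rectified: a ray, as slopes to the right and down, at radius r is drawn at 1 + k1 r^2 times it, then the intrinsics apply), "R" (3x3) and "t" (3): a world point X has camera coordinates R X + t. Camera axes: x right, y down, z forward; pixel columns grow to the right and rows downward; lengths in m; the calibration is good to about 2 mm. A picture is of the moment at which its call begins.
A pose or a line that the arm cannot do raises PlanningError and nothing moves.
- close_job(): hands the job in; it is judged then, once.
Trained networks look in the newest picture that a camera, given by its name, has taken for a name from the list of things; names that differ only in an ending like _2 or _b are one class to them, and where a whole thing is asked for, a point or a joint stands for the part that bears it (a point fixed in the world has none). Each returns a list of dicts, best first, with "conf" (0 to 1); they miss things now and then, are a little off and sometimes report something else, mostly with a low value. They report only what shows in the picture. A call takes as long as a camera call.
- spot_in(camera, query): "xy" ([column, row] in pixels, amid what is visible of it).
- silhouettes(camera, query): "region" (400x640 bool, what is visible of it) and "xy" ([column, row] in pixels, amid what is visible of it).
Readings, each from a call of its own:
- current_clock(): time.
- current_joint_pos(): joint angles.
- current_qvel(): joint speeds.
- current_joint_torque(): joint torques, N m.
- current_position(): TCP position.
- current_orientation(): TCP orientation.
- current_force(): force on the tool from outside, world axes, zero at the start.
- current_torque(): the same for the moment, N m.
- current_finger_gap(): finger opening in m.
- current_grip_force(): force on a finger pad.
Only numpy, scipy, OpenCV 4.12 (cv2) and the standard library are available. Lean on these libraries where they do the work, as an engineer would, in place of code of your own. Each camera call takes 0.05 s, during which the arm holds its last target. There are 200 camera calls.

### The job

Before the three parts cases go back in the field vehicle, check them one by one from the robot's left to its right: tug each lid upward by its carrying bar, until it either stops firmly or clearly comes open by about 20 mm at the bar. Wherever a lid comes open, lower it again and press its orange catch down until it snaps shut; do not press the catch of a case that holds. Finish with every lid and catch shut, and leave the other things on the table where they lie.

Things in the scene. Friction and masses are not known exactly. Their poses are not given: they have to be found in the camera images.
- case_a: grey rugged parts case with a black lid and an orange catch, one of three that look alike; fixed to the table. 180 mm (x) by 140 mm (y), top of the lid 84 mm above the table. Origin: centre of its underside; its own x points to its back, where the lid's hinge is, so the catch is at the -x side, facing the robot; z up.
- lid_a (a joint): lid of case_a, rad: 0 shut, grows as the front of the lid rises. Hinge line along the case's y at x = +90 mm, 90 mm above the table, so a rising bar also moves back a little (about 1 mm for every 3 mm of rise). The lid (0.25 kg) falls shut when let go. If the catch holds, the lid gives about 0.04 rad (4 mm at the bar) and then stops hard; if not, it swings up freely with about 4 N at the bar.
- catch_a (a joint): orange catch flap on the lid of case_a, rad: 0 snapped shut (flap flat), 0.18 unlatched (front edge about 11 mm up). It snaps over at the middle and stays at either end; takes about 7 N down on flap_a to snap shut, with the lid shut.
- flap_a (a point): press point in the middle of the top of the catch flap of case_a. The flap is 60 mm by 60 mm and 6 mm thick, hinged at its back edge 40 mm behind this point (x = -38 mm on the case); shut, the point is at x = -78 mm on the case, 91 mm above the table; unlatched, 7 mm higher. A low fixed rib, 8 mm high on the lid (its top 92 mm above the table), runs along each side of it, 37 mm from the middle.
- bar_a (a point): middle of the round aluminium carrying bar on the lid of case_a: 12 mm thick, 100 mm long along the case's y, straight above the case's origin with the lid shut; its axis is 118 mm above the table, 34 mm above the top of the lid, 90 mm in front of the lid's hinge; 28 mm clear under it, and clear above and on both sides. It moves with the lid.
- case_b: grey rugged parts case with a black lid and an orange catch, one of three that look alike; fixed to the table. 180 mm (x) by 140 mm (y), top of the lid 84 mm above the table. Origin: centre of its underside; its own x points to its back, where the lid's hinge is, so the catch is at the -x side, facing the robot; z up.
- lid_b (a joint): lid of case_b, rad: 0 shut, grows as the front of the lid rises. Hinge line along the case's y at x = +90 mm, 90 mm above the table, so a rising bar also moves back a little (about 1 mm for every 3 mm of rise). The lid (0.25 kg) falls shut when let go. If the catch holds, the lid gives about 0.04 rad (4 mm at the bar) and then stops hard; if not, it swings up freely with about 4 N at the bar.
- catch_b (a joint): orange catch flap on the lid of case_b, rad: 0 snapped shut (flap flat), 0.18 unlatched (front edge about 11 mm up). It snaps over at the middle and stays at either end; takes about 7 N down on flap_b to snap shut, with the lid shut.
- flap_b (a point): press point in the middle of the top of the catch flap of case_b. The flap is 60 mm by 60 mm and 6 mm thick, hinged at its back edge 40 mm behind this point (x = -38 mm on the case); shut, the point is at x = -78 mm on the case, 91 mm above the table; unlatched, 7 mm higher. A low fixed rib, 8 mm high on the lid (its top 92 mm above the table), runs along each side of it, 37 mm from the middle.
- bar_b (a point): middle of the round aluminium carrying bar on the lid of case_b: 12 mm thick, 100 mm long along the case's y, straight above the case's origin with the lid shut; its axis is 118 mm above the table, 34 mm above the top of the lid, 90 mm in front of the lid's hinge; 28 mm clear under it, and clear above and on both sides. It moves with the lid.
- case_c: grey rugged parts case with a black lid and an orange catch, one of three that look alike; fixed to the table. 180 mm (x) by 140 mm (y), top of the lid 84 mm above the table. Origin: centre of its underside; its own x points to its back, where the lid's hinge is, so the catch is at the -x side, facing the robot; z up.
- lid_c (a joint): lid of case_c, rad: 0 shut, grows as the front of the lid rises. Hinge line along the case's y at x = +90 mm, 90 mm above the table, so a rising bar also moves back a little (about 1 mm for every 3 mm of rise). The lid (0.25 kg) falls shut when let go. If the catch holds, the lid gives about 0.04 rad (4 mm at the bar) and then stops hard; if not, it swings up freely with about 4 N at the bar.
- catch_c (a joint): orange catch flap on the lid of case_c, rad: 0 snapped shut (flap flat), 0.18 unlatched (front edge about 11 mm up). It snaps over at the middle and stays at either end; takes about 7 N down on flap_c to snap shut, with the lid shut.
- flap_c (a point): press point in the middle of the top of the catch flap of case_c. The flap is 60 mm by 60 mm and 6 mm thick, hinged at its back edge 40 mm behind this point (x = -38 mm on the case); shut, the point is at x = -78 mm on the case, 91 mm above the table; unlatched, 7 mm higher. A low fixed rib, 8 mm high on the lid (its top 92 mm above the table), runs along each side of it, 37 mm from the middle.
- bar_c (a point): middle of the round aluminium carrying bar on the lid of case_c: 12 mm thick, 100 mm long along the case's y, straight above the case's origin with the lid shut; its axis is 118 mm above the table, 34 mm above the top of the lid, 90 mm in front of the lid's hinge; 28 mm clear under it, and clear above and on both sides. It moves with the lid.
- transmitter: black radio transmitter lying loose beyond the cases, 100 by 170 by 62 mm high; origin: centre of its underside. A bystander.
- battery: yellow battery pack lying loose to the right of the cases, 50 by 140 by 45 mm high; origin: centre of its underside. A bystander.
- bit_block: red screwdriver-bit block lying loose to the left of the cases, 50 by 90 by 42 mm high; origin: centre of its underside. A bystander.

How it is judged:
On the way, in this order (a step that is already met when the one before it is completed fails the run):
1. the leftmost lid is tugged: raised past 0.02 rad (2 mm at the bar) if its catch held at the start, past 0.10 rad (9 mm at the bar) if its catch was unlatched (((value of joint lid_a above 0.02 rad and y of case_a in the frame of case_b above 0 m and y of case_a in the frame of case_c above 0 m) or (value of joint lid_b above 0.1 rad and y of case_b in the frame of case_a above 0 m and y of case_b in the frame of case_c above 0 m) or (value of joint lid_c above 0.02 rad and y of case_c in the frame of case_a above 0 m and y of case_c in the frame of case_b above 0 m))), for 0.1 s.
2. the middle lid is tugged: raised past 0.02 rad (2 mm at the bar) if its catch held at the start, past 0.10 rad (9 mm at the bar) if its catch was unlatched (((value of joint lid_a above 0.02 rad and y of case_b in the frame of case_a above 0 m and y of case_a in the frame of case_c above 0 m) or (value of joint lid_a above 0.02 rad and y of case_c in the frame of case_a above 0 m and y of case_a in the frame of case_b above 0 m) or (value of joint lid_b above 0.1 rad and y of case_a in the frame of case_b above 0 m and y of case_b in the frame of case_c above 0 m) or (value of joint lid_b above 0.1 rad and y of case_c in the frame of case_b above 0 m and y of case_b in the frame of case_a above 0 m) or (value of joint lid_c above 0.02 rad and y of case_a in the frame of case_c above 0 m and y of case_c in the frame of case_b above 0 m) or (value of joint lid_c above 0.02 rad and y of case_b in the frame of case_c above 0 m and y of case_c in the frame of case_a above 0 m))), for 0.1 s.
3. the rightmost lid is tugged: raised past 0.02 rad (2 mm at the bar) if its catch held at the start, past 0.10 rad (9 mm at the bar) if its catch was unlatched (((value of joint lid_a above 0.02 rad and y of each of case_b, case_c in the frame of case_a above 0 m) or (value of joint lid_b above 0.1 rad and y of each of case_a, case_c in the frame of case_b above 0 m) or (value of joint lid_c above 0.02 rad and y of each of case_a, case_b in the frame of case_c above 0 m))), for 0.1 s.
At the end, for the whole second after the job is handed in: all three lids are shut (each under 0.015 rad) and all three catches are snapped shut (each under 0.04 rad) (value of joint each of lid_a, lid_b, lid_c below 0.015 rad and value of joint each of catch_a, catch_b, catch_c below 0.04 rad); the robot touches nothing.
It fails at once if a bystander (transmitter, battery, bit block) is moved more than 30 mm (distance of any of transmitter, battery, bit_block from where it was at the start of the episode above 0.03 m).
It fails at once if the catch of a case that held from the start is pressed with more than 3 N (contact force between the fingers and catch_a above 3 N or contact force between the fingers and catch_c above 3 N).
It also fails if it takes over 64 s, if anything falls off the work surface, if the arm or the gripper's body presses on something with over 40 N, if the wrist force passes 120 N, or if a joint passes its speed limit or range.

## Working session

There is one attempt and no reset: what is moved stays moved. The work goes in short steps, each a Python script; the robot and the scene stay as the last script left them, time stands still between calls to the robot, and variables do not carry over. Pictures are saved under pics/ and viewed, at most 10 in all, crops included, and the job is handed in when it is done.

```bash
mkdir -p pics; cat > h.py <<'E'
import numpy as np, cv2
from bench import *
def unproject(c,u,v,z):
    K=np.array(c["intrinsics"]); k1=c["k1"]
    u=np.asarray(u,float);v=np.asarray(v,float)
    d=np.array([k1,0,0,0,0],float)
    p=cv2.undistortPoints(np.stack([u,v],-1).reshape(-1,1,2),K,d,None,None).reshape(-1,2)
    X=np.c_[p[:,0]*z,p[:,1]*z,z]
    return (X-np.array(c["t"]))@np.array(c["R"])
def cloud(c,mask):
    v,u=np.nonzero(mask&(c["range_z"]>0)); return unproject(c,u,v,c["range_z"][v,u])
E
python3 - <<'E'
from h import *
print(current_clock(),current_orientation())
for n in ["top","side"]:
    c=capture(n); cv2.imwrite(f"pics/{n}1.png",c["image"])
    print(n,c["t"],-np.array(c["R"]).T@np.array(c["t"]))
    for q in ["case_a","flap_a","bar_a","transmitter","battery","bit_block"]:
        for s in silhouettes(n,q):
            if s["conf"]<.3: continue
            P=cloud(c,s["region"])
            if len(P)==0: print(q,"nodepth");continue
            m=np.median(P,0); 
            r=cv2.minAreaRect((P[:,:2]*1000).astype(np.float32))
            print(q,round(s["conf"],2),np.round(s["xy"]),len(P),m.round(3),"z",np.percentile(P[:,2],[5,95]).round(3),np.round(r[0]),np.round(r[1]),round(r[2],1))
E
```

```text
0.0 [ 1.16135628e-01  9.93232966e-01 -8.62187580e-04 -2.17788906e-04]
top [-0.01889076  0.58696278  1.35019099] [0.46738954 0.00209602 1.39622366]
case_a 0.92 [411. 226.] 2958 [ 0.501 -0.292  0.085] z [0.003 0.098] [ 504. -307.] [207. 166.] 2.6
case_a 0.9 [314. 216.] 2919 [0.522 0.024 0.085] z [0.001 0.099] [527.  26.] [212. 169.] 6.3
case_a 0.65 [245. 212.] 2973 [0.526 0.249 0.085] z [0.002 0.103] [531. 265.] [209. 175.] 1.9
flap_a 0.86 [414. 242.] 376 [ 0.439 -0.309  0.091] z [0.086 0.095] [ 439. -310.] [65. 63.] 1.1
flap_a 0.66 [238. 233.] 358 [0.464 0.255 0.096] z [0.09  0.102] [463. 256.] [64. 56.] 4.4
flap_a 0.6 [313. 237.] 364 [0.458 0.02  0.091] z [0.087 0.096] [461.  20.] [64. 58.] 1.6
bar_a 0.96 [310. 215.] 2517 [0.523 0.026 0.086] z [0.08  0.118] [527.  27.] [200. 155.] 5.6
bar_a 0.68 [414. 225.] 2442 [ 0.502 -0.304  0.086] z [0.081 0.118] [ 504. -306.] [197. 140.] 2.2
bar_a 0.5 [312. 236.] 368 [0.458 0.02  0.091] z [0.086 0.096] [458.  22.] [63. 61.] 1.3
bar_a 0.49 [243. 213.] 2848 [0.526 0.249 0.085] z [0.004 0.103] [530. 260.] [205. 160.] 3.9
transmitter 0.69 [306. 148.
[... 1057 characters left out ...]
[0.089 0.1  ] [460. 259.] [76. 61.] 90.0
bar_a 0.93 [297. 157.] 1539 [0.523 0.244 0.084] z [0.078 0.111] [533. 327.] [215. 282.] 3.0
bar_a 0.78 [299. 200.] 2318 [0.52  0.01  0.086] z [0.081 0.112] [525.  71.] [208. 239.] 2.5
bar_a 0.63 [296. 302.] 4744 [ 0.5   -0.319  0.086] z [0.082 0.117] [ 501. -273.] [201. 215.] 1.0
bar_a 0.59 [289. 136.] 177 [0.493 0.461 0.022] z [-0.001  0.042] [493. 430.] [ 54. 251.] 0.9
transmitter 0.92 [384. 206.] 1479 [0.758 0.024 0.04 ] z [0.015 0.045] [767.  51.] [172. 110.] 84.9
battery 0.36 [276. 198.] 336 [0.456 0.018 0.092] z [0.09  0.094] [456.  22.] [64. 66.] 5.5
bit_block 0.74 [287. 137.] 151 [0.493 0.458 0.022] z [0.017 0.041] [494. 479.] [119.  50.] 89.3
```

```bash
python3 - <<'E'
from h import *
T=capture("top"); S=capture("side")
cv2.imwrite("pics/t2.png",cv2.resize(T["image"][110:300,140:460],None,fx=2.5,fy=2.5))
for c in (T,S):
  P=cloud(c,np.ones((400,640),bool))
  for (x,y) in [(.527,.262),(.526,.026),(.504,-.306)]:
    m=(abs(P[:,0]-x)<.05)&(abs(P[:,1]-y)<.075)&(P[:,2]>.106)&(P[:,2]<.13)
    Q=P[m]; 
    if len(Q)<5: print(len(Q));continue
    r=cv2.fitLine(Q[:,:2].astype(np.float32),cv2.DIST_HUBER,0,.01,.01).ravel()
    a=np.degrees(np.arctan2(-r[0],r[1])) 
    a=(a+90)%180-90
    print("bar",len(Q),Q.mean(0).round(4),"y",Q[:,1].min().round(3),Q[:,1].max().round(3),"z",np.percentile(Q[:,2],90).round(4),"yaw",a.round(1))
    # lid slab
    m=(abs(P[:,0]-x)<.13)&(abs(P[:,1]-y)<.11)&(P[:,2]>.078)&(P[:,2]<.09)
    rr=cv2.minAreaRect((P[m][:,:2]*1000).astype(np.float32)); print(" lid",np.round(rr[0],1),np.round(rr[1]),round(rr[2],1))
E
```

```text
bar 132 [0.5296 0.2598 0.1229] y 0.207 0.314 z 0.1263 yaw 3.8
 lid [527.8 261.2] [194. 139.] 4.1
bar 132 [0.5249 0.0257 0.1227] y -0.029 0.081 z 0.1257 yaw 5.3
 lid [520.9  26.1] [188. 140.] 5.2
bar 132 [ 0.5039 -0.3061  0.1228] y -0.361 -0.251 z 0.1262 yaw 2.8
 lid [ 499.4 -305.8] [188. 139.] 3.0
bar 84 [0.5262 0.248  0.1201] y 0.204 0.308 z 0.1236 yaw 4.8
 lid [524.4 260.4] [194. 145.] 5.0
bar 126 [0.5223 0.0159 0.1224] y -0.03 0.079 z 0.1258 yaw 5.2
 lid [520.4  25.8] [194. 145.] 4.4
bar 261 [ 0.5019 -0.3147  0.1224] y -0.363 -0.253 z 0.1255 yaw 3.0
 lid [ 499.9 -306.1] [193. 143.] 2.9
```

View pics/t2.png

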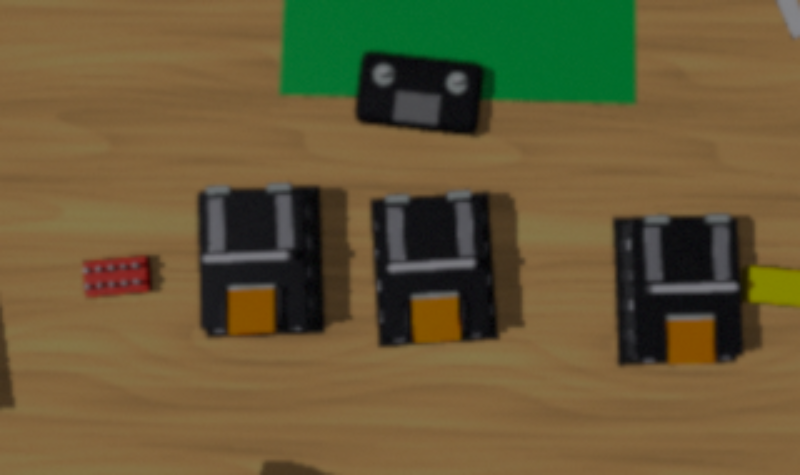

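```bash
cat >> h.py <<'E'
from scipy.spatial.transform import Rotation as Ro
def down(yaw,s=1):  # tool y along case x (times s)
    y=s*np.array([np.cos(yaw),np.sin(yaw),0]);z=np.array([0,0,-1.]);x=np.cross(y,z)
    return Ro.from_matrix(np.c_[x,y,z]).as_quat()
CASES={"L":(.528,.260,np.radians(4.3)),"M":(.5235,.026,np.radians(5.2)),"R":(.503,-.306,np.radians(2.9))}
def tug(k,s):
    x,y,a=CASES[k]; q=down(a,s); d=np.array([np.cos(a),np.sin(a),0])
    move_gripper(.044)
    move_ptp([x,y,.19],q)
    hit=servo_line([x,y,.102],q,rate=.08,contact_N=8); print("descend hit",hit,current_position())
    if hit: return None
    move_gripper(0.0); print("gap",current_finger_gap(),"F",np.round(current_force(),1),"t",current_clock())
    p0=np.array(current_position()); z0=p0[2]; stop=False
    for th in (.055,.12,.18,.24):
        c,sn=np.cos(th),np.sin(th)
        t=p0+d*(.09*(1-c)+.028*sn)+[0,0,.09*sn-.028*(1-c)]
        stop=servo_line(t,q,rate=.03,contact_N=12)
        if stop: break
    sleep(.3); p=np.array(current_position())
    print(k,"stopped",stop,"rise mm",(p-p0)*1000,"F",np.round(current_force(),1),"gap",current_finger_gap())
    return p0,q
def lower(p0,q):
    servo_line(p0,q,rate=.04); move_gripper(.044); print("F rel",np.round(current_force(),1))
    servo_line(p0+[0,0,.085],q,rate=.15); print("t",current_clock())
E
python3 - <<'E'
from h import *
for k,(x,y,a) in CASES.items():
    for s in(1,-1):
        for z in(.19,.10):
            j=inverse_kinematics([x,y,z],down(a,s)); print(k,s,z,None if j is None else np.round(j,2))
E
```

```text
L 1 0.19 [ 0.34  0.34  1.54 -0.    1.26  0.27]
L 1 0.1 [ 0.34  0.44  1.64 -0.    1.07  0.27]
L -1 0.19 [ 0.34  0.34  1.54 -0.    1.26 -2.88]
L -1 0.1 [ 0.34  0.44  1.64 -0.    1.07 -2.88]
M 1 0.19 [-0.08  0.25  1.67 -0.    1.22 -0.17]
M 1 0.1 [-0.08  0.35  1.78 -0.    1.01 -0.17]
M -1 0.19 [-0.08  0.25  1.67 -0.    1.22  2.97]
M -1 0.1 [-0.08  0.35  1.78 -0.    1.01  2.97]
R 1 0.19 [-0.66  0.34  1.54 -0.    1.26 -0.71]
R 1 0.1 [-0.66  0.44  1.64 -0.    1.07 -0.71]
R -1 0.19 [-0.66  0.34  1.54 -0.    1.26  2.43]
R -1 0.1 [-0.66  0.44  1.64 -0.    1.07  2.43]
```

```bash
python3 - <<'E'
from h import *
r=tug("L",1)
c=capture("side"); cv2.imwrite("pics/s3.png",cv2.resize(c["image"][60:260,180:440],None,fx=3,fy=3))
E
```

```text
descend hit False [0.52855509 0.26017967 0.10260369]
gap 0.00028574252154096137 F [ 0.1 -0.  -1.1] t 5.5083
L stopped False rise mm [ 9.04475573  0.63422827 20.49715907] F [ 0.5 -0.1 -0.7] gap 0.00048601156698992295
```

View pics/s3.png

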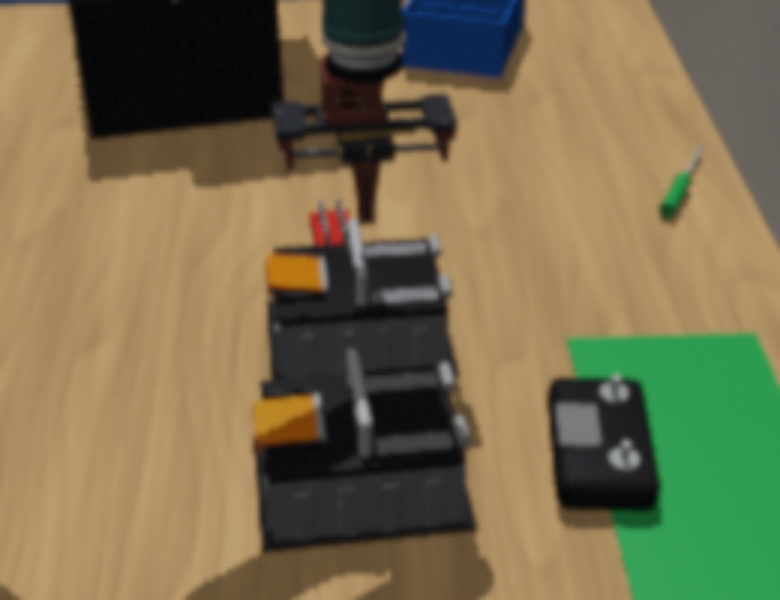

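```bash
python3 - <<'E'
from h import *
servo_line([.528,.26,.2],rate=.15)
p=np.array(current_position());print(p,current_orientation(),current_joint_pos())
ims=[]
for n in("side","top"):
    c=capture(n);im=c["image"].copy();K=np.array(c["intrinsics"]);R=np.array(c["R"]);t=np.array(c["t"])
    for X,col in((p,(0,0,255)),((.528,.26,.118),(255,0,255)),((.5235,.026,.118),(255,0,255))):
        u=cv2.projectPoints(np.array([X],float),cv2.Rodrigues(R)[0],t,K,np.array([c["k1"],0,0,0,0.]))[0].ravel();print(n,u)
        cv2.circle(im,(int(u[0]),int(u[1])),2,col,-1)
    ims.append(cv2.resize(im[60:260,170:430],None,fx=1.5,fy=1.5,interpolation=cv2.INTER_LANCZOS4))
w=capture("wrist")["image"]
cv2.imwrite("pics/c4.png",np.vstack([np.hstack(ims),cv2.resize(w,(480,300)).copy() if 0 else np.hstack([cv2.resize(w,(448,280)),np.zeros((280,ims[0].shape[1]*2-448,3),np.uint8)])]))
E
```

```text
[0.52760728 0.25984703 0.19946369] [ 6.80084243e-01  7.33133905e-01 -2.82276357e-04 -1.38016214e-04] [ 3.40220947e-01  3.33913623e-01  1.52410890e+00 -1.83005353e-05
  1.28419831e+00  2.65184964e-01]
side [298.86485665 120.58780879]
side [299.47373933 143.01344191]
side [299.95361265 189.41602801]
top [233.19048779 211.42598308]
top [238.59686956 212.73488779]
top [312.51086092 215.99126492]
```

View pics/c4.png

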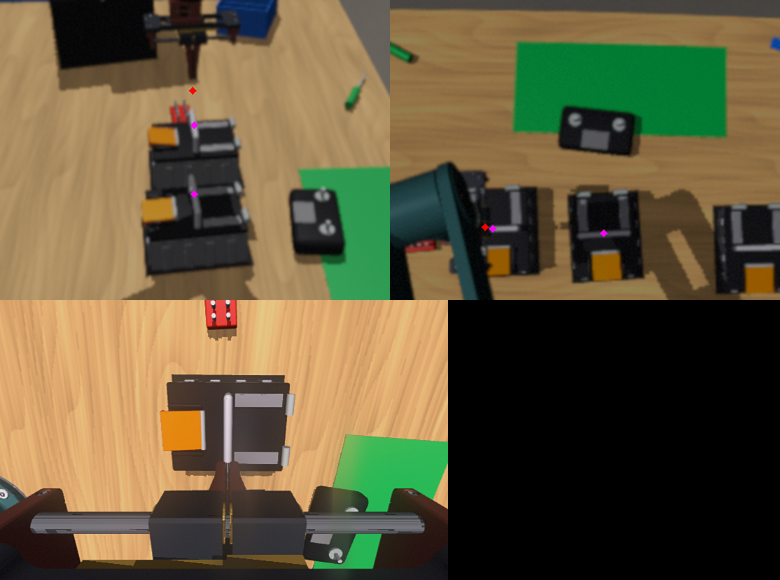

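```bash
python3 - <<'E'
from h import *
c=capture("side");P=cloud(c,np.ones((400,640),bool));p=np.array(current_position())
m=(abs(P[:,0]-p[0])<.05)&(abs(P[:,1]-p[1])<.08)&(P[:,2]>.14);Q=P[m]
for lo in np.arange(.16,.36,.01):
    q=Q[(Q[:,2]>=lo)&(Q[:,2]<lo+.01)]
    if len(q): print("z",lo.round(3),len(q),np.median(q,0).round(3))
w=capture("wrist");P=cloud(w,np.ones((400,640),bool));
print("wrist cam pos",-np.array(w["R"]).T@np.array(w["t"]))
m=(abs(P[:,0]-.53)<.06)&(abs(P[:,1]-.26)<.1)&(P[:,2]>.1)&(P[:,2]<.16);Q=P[m];print(len(Q),np.percentile(Q,[2,50,98],axis=0).round(3))
q=Q[Q[:,2]>.112]; 
m=(abs(P[:,0]-.53)<.15)&(abs(P[:,1]-.26)<.15)&(P[:,2]>.07)&(P[:,2]<.1)
print("lid",P[m].shape,np.percentile(P[m],[1,50,99],axis=0).round(3))
K=np.array(w["intrinsics"]);R=np.array(w["R"]);t=np.array(w["t"])
print(cv2.projectPoints(np.array([p]),cv2.Rodrigues(R)[0],t,K,np.array([w["k1"],0,0,0,0.]))[0].ravel())
cv2.imwrite("pics/w5.png",w["image"][150:400,150:500])
E
```

```text
z 0.23 17 [0.525 0.249 0.235]
z 0.24 21 [0.526 0.248 0.244]
z 0.25 21 [0.526 0.249 0.255]
z 0.26 23 [0.526 0.249 0.265]
z 0.27 25 [0.526 0.249 0.276]
z 0.28 31 [0.527 0.249 0.286]
z 0.29 29 [0.527 0.248 0.295]
z 0.3 19 [0.524 0.247 0.303]
z 0.31 30 [0.525 0.228 0.318]
z 0.32 113 [0.527 0.228 0.325]
z 0.33 113 [0.53  0.235 0.335]
z 0.34 120 [0.541 0.239 0.347]
z 0.35 146 [0.525 0.239 0.354]
wrist cam pos [0.52374345 0.33747493 0.39404432]
1224 [[0.521 0.226 0.119]
 [0.528 0.274 0.124]
 [0.536 0.316 0.126]]
lid (19979, 3) [[0.441 0.193 0.083]
 [0.534 0.272 0.085]
 [0.62  0.333 0.099]]
[321.81874493 226.10557444]
```

View pics/w5.png

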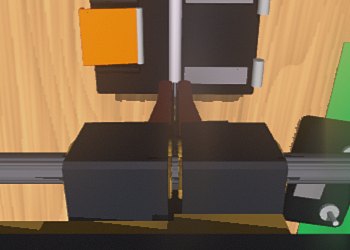

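The fingertips actually sit about 28 mm above the reported TCP: side depth puts them at z≈0.23, the reading says 0.199, and xy agrees. I'll measure the offset by lightly touching the bar top.

```bash
python3 - <<'E'
from h import *
x,y,a=CASES["L"]
servo_line([x,y,.112],down(a),rate=.12,contact_N=5); print(current_position())
h=servo_line([x,y,.080],rate=.02,contact_N=5); print(h,current_position(),current_force(),current_clock())
servo_line([x,y,.15],rate=.15); print(current_force())
E
```

```text
[0.52859815 0.26020679 0.11255122]
True [0.52790736 0.2599441  0.0916322 ] [-0.55732984 -0.61434609  6.01086729] 10.0417
[-0.40377468  0.63555688 -0.21693305]
```

```bash
sed -i 's/\[x,y,.19\]/[x,y,.16]/; s/\[x,y,.102\]/[x,y,.071]/' h.py; python3 - <<'E'
from h import *
r=tug("L",1)
c=capture("side"); cv2.imwrite("pics/s6.png",cv2.resize(c["image"][60:260,180:440],None,fx=3,fy=3))
E
```

```text
descend hit False [0.52848832 0.26017126 0.07151769]
gap 0.01110300844420361 F [-2.  -0.7  3.1] t 13.5417
L stopped False rise mm [ 8.41879804  0.5695787  20.44104399] F [-5.2  1.6 -3.2] gap 0.011012911630531216
```

View pics/s6.png

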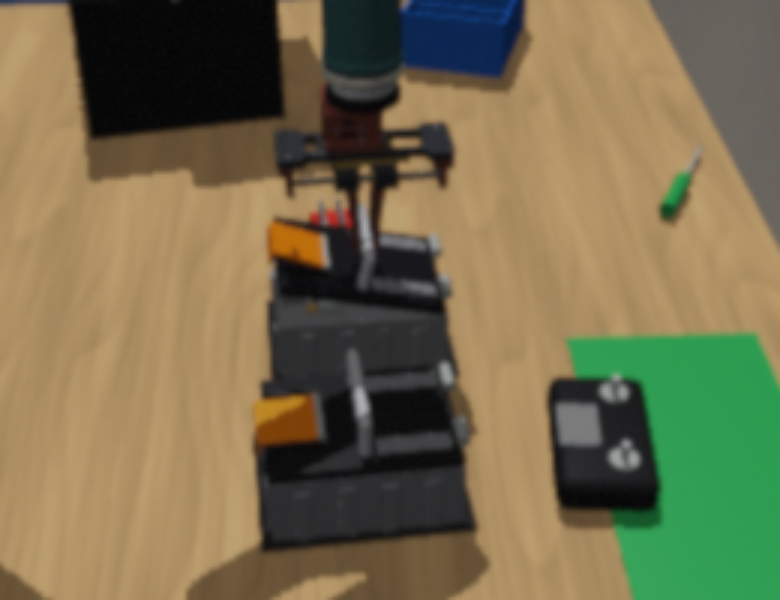

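```bash
cat >> h.py <<'E'
def press(k):
    x,y,a=CASES[k]; q=down(a); X=np.array([x-.079*np.cos(a),y-.079*np.sin(a)])
    move_gripper(0); servo_line([*X,.15],q,rate=.15)
    servo_line([*X,.078],q,rate=.1,contact_N=5); print(current_position()[2])
    h=servo_line([*X,.050],q,rate=.02,contact_N=16); print("press",h,current_position()[2],np.round(current_force(),1))
    servo_line([*X,.15],q,rate=.15); print("t",current_clock())
def flapz(k):
    for n in("top","side"):
        c=capture(n);P=cloud(c,np.ones((400,640),bool));x,y,a=CASES[k]
        d=P[:,:2]-[x,y];u=d@[np.cos(a),np.sin(a)];v=d@[-np.sin(a),np.cos(a)]
        for lo,hi in((-.106,-.095),(-.08,-.07),(-.055,-.045)):
            m=(u>lo)&(u<hi)&(abs(v)<.022)&(P[:,2]>.07)&(P[:,2]<.13); print(n,k,lo,m.sum(),np.median(P[m,2]).round(4) if m.any() else None)
E
python3 - <<'E'
from h import *
x,y,a=CASES["L"];q=down(a)
lower(np.array([.5285,.2602,.0715]),q)
press("L")
move_ptp([.45,.12,.2],down(np.radians(5)))
flapz("L"); flapz("M")
E
```

```text
F rel [ 0.3 -0.4  0.5]
t 17.35
0.0783210416397073
press True 0.05810059556227012 [-1.  -0.9 11.7]
t 21.4417
top L -0.106 0 None
top L -0.08 0 None
top L -0.055 0 None
side L -0.106 14 0.0893
side L -0.08 25 0.0895
side L -0.055 25 0.0896
top M -0.106 8 0.0911
top M -0.08 43 0.0913
top M -0.055 43 0.0913
side M -0.106 19 0.0918
side M -0.08 37 0.092
side M -0.055 37 0.0914
```

L's flap now measures flat, so it's shut. Next is M.

```bash
python3 - <<'E'
from h import *
r=tug("M",1)
if r and abs(current_finger_gap()-.011)<.003: lower(*r)
E
```

```text
descend hit False [0.524004   0.02594576 0.07147123]
gap 0.011172049534765268 F [-2.6 -1.3  4.1] t 25.5333
M stopped True rise mm [0.84263246 0.05899866 3.1730507 ] F [ 4.8 -0.9 -4.6] gap 0.01131016515638979
F rel [-0.3  0.8 -1.2]
t 27.725
```

The stop was soft, about 4.6 N with a 3.2 mm rise, so I'll tug M again with a higher threshold.

```bash
sed -i 's/rate=.03,contact_N=12/rate=.03,contact_N=22/' h.py; python3 - <<'E'
from h import *
r=tug("M",1)
if r and abs(current_finger_gap()-.011)<.003: lower(*r)
E
```

```text
descend hit False [0.52398766 0.02596642 0.07147588]
gap 0.011020796210951775 F [-2.4 -0.1  4. ] t 30.0667
M stopped True rise mm [0.93658855 0.05899438 3.42737152] F [ 5.2  0.7 -5.3] gap 0.010967700872352331
F rel [ 0.3 -0.4 -0.3]
t 32.275
```

M stops hard at 3.4 mm, so it holds. Next is R.

```bash
python3 - <<'E'
from h import *
r=tug("R",1)
if r and abs(current_finger_gap()-.011)<.003: lower(*r)
E
```

```text
descend hit False [ 0.50343509 -0.30632724  0.07155266]
gap 0.0113470033376856 F [-3.6  0.3  3.6] t 35.6333
R stopped True rise mm [0.41659972 1.01358957 3.57914717] F [ 3.6  1.2 -2.9] gap 0.011322462174230344
F rel [ 0.1  0.1 -0.2]
t 38.1167
```

```bash
python3 - <<'E'
from h import *
move_ptp([.45,-.14,.3],down(0))
for k in "LMR": flapz(k)
c=capture("top"); cv2.imwrite("pics/t7.png",cv2.resize(c["image"][110:300,140:460],None,fx=2.5,fy=2.5)); print(current_clock())
E
```

```text
top L -0.106 11 0.0912
top L -0.08 41 0.0917
top L -0.055 44 0.0918
side L -0.106 15 0.0894
side L -0.08 0 None
side L -0.055 25 0.0901
top M -0.106 8 0.091
top M -0.08 43 0.0917
top M -0.055 43 0.0903
side M -0.106 17 0.0915
side M -0.08 36 0.0923
side M -0.055 36 0.0919
top R -0.106 0 None
top R -0.08 0 None
top R -0.055 0 None
side R -0.106 38 0.0906
side R -0.08 84 0.0916
side R -0.055 77 0.0917
39.3667
```

View pics/t7.png

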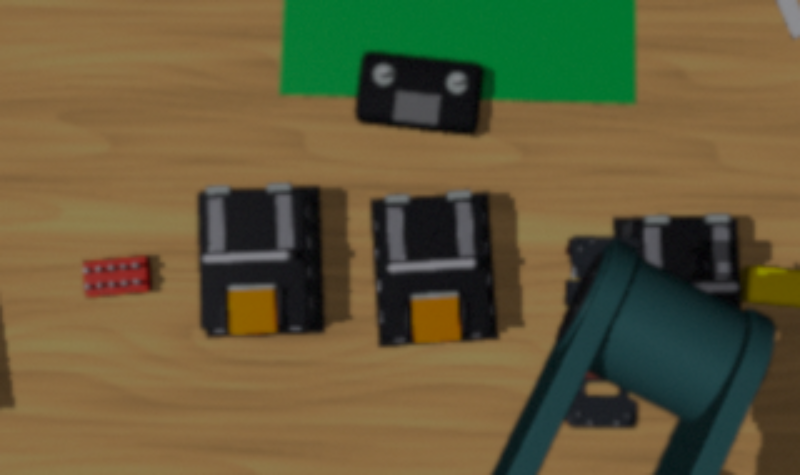

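All three flaps are flat at about 91 mm. The lids are down, the visible bystanders haven't moved (bit block at 116,275; transmitter at 420,92; battery at 775,286), and the arm is clear of everything.

```bash
python3 -c "
from bench import *
print(close_job())"
```

```text
the job is handed in; nothing more can be done
None
```

Job handed in at about 39 s: the left lid came open, so I lowered it and snapped its catch shut; the middle and right lids held, and all three lids and catches measured shut at the end.

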